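Find the rocker cover over the empty bay and push it open

ROBOT

A 6-joint arm with a two-finger parallel gripper is mounted at the origin on the work surface. World frame = base frame: x ahead of the robot, y to its left, z up, the work surface at z = 0. Lengths are in m, angles in rad, forces in N, time in s.
With the tool pointing down it reaches from about 0.225 to 0.875 m from the base axis. Payload 3.4 kg.
Tool frame: the origin (TCP) lies at the very end of the fingers, on their centre line; the grasp point (between the pads) lies 19 mm behind it; z points along the fingers, y is the direction in which the jaws open and shut (so a half turn about z gives the same grasp; the last joint's range is limited). The gripper opens to 85 mm and grips with 20 to 120 N. Pads are 22 mm wide; open, the fingers measure 114 mm over their backs; the gripper's body (76 mm by 85 mm) begins 54 mm behind the grasp point. The pads swing forward as they close: fully open they stand 13 mm farther back than shut.
Start: joints at [-1.408, 0.276, 1.505, -0, 1.361, -0.121], TCP at [0.161, -0.552, 0.231] pointing down, gripper open.
Joint ranges: [-2.89, 2.89], [-0.75, 2.08], [0.22, 2.7], [-1.18, 4.32], [0.11, 2.71], [-2.7, 2.7]. Speed limits (rad/s): [2.57, 2.57, 3.14, 3.14, 3.14, 3.14].

INTERFACE

Orientations are given as a unit quaternion [w, x, y, z].
In Python, from rig import get_state, get_image, calibration, sign_off gives the robot as it stands. The module is installed in compiled form; this text tells all that it offers.
- The arm moves only by the tool drive_tool, never from a script. Its argument "targets" is one flat list of numbers, 7 for each row, row after row: the turn, a rotation vector about the tool's x, y, z in degrees, then the shift along the tool's x, y, z in mm, then the opening, from 0 (shut) to 1 (fully open). In form: [wx, wy, wz, tx, ty, tz, fingers, wx, wy, wz, tx, ty, tz, fingers, ...]. A call has 1 to 12 rows; each row shifts and turns the commanded pose from where the row before left it, along the tool's axes as they then stand; what a row does not reach is not made up. A row lasts 1/8 s, in which the tool goes at most 62.5 mm and 10.7 degrees, less where a joint would pass 70% of its speed; a pose out of reach is approached as far as the arm can. A call is refused whole if a number of a shift passes 62.5 or a number of a turn 10.7, either way. A call with a gripper value outside its range is refused whole. The fingers move at their own pace and stop on an object; "grip_force" is the grip in N (left out, the last holds). Time passes only in rows, so rows that do not move let the fingers close. It gives the time, the measured TCP pose, the force and the opening at its end, in the units of the state.
- get_state(): the state, without advancing time (a new reading comes with each control period).
- get_image(name): name is "scene" or "top" or "wrist"; returns the picture (384x512x3 uint8, red, green, blue); there is no depth.
- calibration(name): a dict with "mtx" (3x3 intrinsics, pixels), "distortion" ([k1, k2, p1, p2, k3] as OpenCV has them; the pictures are not rectified), "world_to_cam" (4x4, takes a point from world to camera coordinates); the wrist camera has in their place "hand_eye" (4x4, takes a point from camera to tool coordinates, whose origin is the TCP and whose axes are the flange's). Camera axes: x right, y down, z forward; pixel columns grow to the right and rows downward; lengths in m; the calibration is good to about 2 mm. A picture is of the moment at which its call begins: read the wrist's pose just before it. calibration takes no time and is no camera call.
- sign_off(): hands the job in, once; it reports no verdict.
The state is a dict: "clock": time; "qpos": joint angles; "qd": joint speeds; "effort": joint torques, N m; "position": TCP position; "ee_rot": TCP orientation; "contact_force": force on the tool from outside, world axes, zero at the start; "moment": the same for the moment, N m; "width": finger opening in m.
Only numpy, scipy, OpenCV 4.12 (cv2) and the standard library are available. Lean on these libraries where they do the work, as an engineer would, in place of code of your own. Each camera call takes 0.05 s, during which the arm holds its last target.

TASK

Press down on the ribbed near end of the blue covers of the cartridge dock, one after another, to find the one that rocks, without forcing the covers that stay firm. Push that cover's ribbed end down until it is fully open, and leave it open with the hand clear. Use the fingertips only: pick nothing up, and leave the bottles, beaker and spare cartridge where they stand.

Things in the scene. Friction and masses are not known exactly. Their poses are not given: they have to be found in the camera images.
- dock: white cartridge dock, fixed, 150 (x) x 466 (y) x 70 mm high; origin at the centre of its underside, z up, -x side towards the robot (yaw within 0.35 rad). Four identical blue covers lie flush in its top in a row along its y, pitch 86 mm, grey end shelves outside. Under three a full cartridge stands 1 mm below (firm); one, any of them, is over an empty bay (floor 14 mm above the bench)
- press_a (a point): press point on the leftmost (dock +y end) blue cover (122 mm along the dock's x, 72 mm along y, 6 mm thick): middle of its white-ribbed strip, on its top face, 38 mm from the pivot pin that crosses the cover's middle, 23 mm from its near edge, 70 mm above the bench when closed; moves with the cover; axes as the dock's when closed
- cover_a (a joint): angle of the leftmost (dock +y end) cover, rad: 0 closed, grows as its near (ribbed) end goes down into the bay and its far end rises; stops at 0.8 (fully open, ends 44 mm down and up). Its far end cannot go down. A free cover turns against a friction of 0.10 N m (3 to 6 N at the ribs), has no spring, stays where left; a firm one gives under 0.04
- press_b (a point): press point on the second from the left blue cover (122 mm along the dock's x, 72 mm along y, 6 mm thick): middle of its white-ribbed strip, on its top face, 38 mm from the pivot pin that crosses the cover's middle, 23 mm from its near edge, 70 mm above the bench when closed; moves with the cover; axes as the dock's when closed
- cover_b (a joint): angle of the second from the left cover, rad: 0 closed, grows as its near (ribbed) end goes down into the bay and its far end rises; stops at 0.8 (fully open, ends 44 mm down and up). Its far end cannot go down. A free cover turns against a friction of 0.10 N m (3 to 6 N at the ribs), has no spring, stays where left; a firm one gives under 0.04
- press_c (a point): press point on the third from the left blue cover (122 mm along the dock's x, 72 mm along y, 6 mm thick): middle of its white-ribbed strip, on its top face, 38 mm from the pivot pin that crosses the cover's middle, 23 mm from its near edge, 70 mm above the bench when closed; moves with the cover; axes as the dock's when closed
- cover_c (a joint): angle of the third from the left cover, rad: 0 closed, grows as its near (ribbed) end goes down into the bay and its far end rises; stops at 0.8 (fully open, ends 44 mm down and up). Its far end cannot go down. A free cover turns against a friction of 0.10 N m (3 to 6 N at the ribs), has no spring, stays where left; a firm one gives under 0.04
- press_d (a point): press point on the rightmost (dock -y end) blue cover (122 mm along the dock's x, 72 mm along y, 6 mm thick): middle of its white-ribbed strip, on its top face, 38 mm from the pivot pin that crosses the cover's middle, 23 mm from its near edge, 70 mm above the bench when closed; moves with the cover; axes as the dock's when closed
- cover_d (a joint): angle of the rightmost (dock -y end) cover, rad: 0 closed, grows as its near (ribbed) end goes down into the bay and its far end rises; stops at 0.8 (fully open, ends 44 mm down and up). Its far end cannot go down. A free cover turns against a friction of 0.10 N m (3 to 6 N at the ribs), has no spring, stays where left; a firm one gives under 0.04
- vial_mid (a point): glass vial with red cap, 26 mm across, 46 mm high, on the dock's left end shelf; loose bystander, to be left alone; point at its centre half-way up, z up
- dropper_mid (a point): brown dropper bottle, 36 mm across, 62 mm high, on the dock's right end shelf; loose bystander, to be left alone; point at its centre half-way up, z up
- redcap_mid (a point): clear bottle with red cap, 50 mm across, 130 mm high, to the right of the dock; loose bystander, to be left alone; point at its centre half-way up, z up
- blackcap_mid (a point): white bottle with black cap, 64 mm across, 150 mm high, to the left of the dock; loose bystander, to be left alone; point at its centre half-way up, z up
- beaker_mid (a point): small glass beaker, 56 mm across, 60 mm high, in front of the dock; loose bystander, to be left alone; point at its centre half-way up, z up
- spare_mid (a point): spare grey cartridge, a closed box 112 x 66 x 57 mm, in front of the dock; loose bystander, to be left alone; point at its centre half-way up, z up

How it is judged:
By the outcome, as a careful person would: the job done as asked, in the order asked, and still so for the second after the job is handed in, with the robot touching nothing.
It also fails if it takes over 48 s, if anything falls off the work surface, if the arm or the gripper's body presses on something with over 40 N, if the wrist force passes 120 N, or if a joint passes its speed limit or range.

## Working session

There is one attempt and no reset: what is moved stays moved. The work goes in short steps, Python scripts to look and compute and a tool call to move; the robot and the scene stay as the last step left them, time stands still between calls to the robot, and variables do not carry over. Pictures are saved under pics/ and viewed, and the job is handed in when it is done.

Besides the shell and the picture viewer there is one more tool, called after "Request:" as a command line: name --argument value ..., lists and objects as JSON in quotes. drive_tool: Moves the arm, as the interface text tells. Its arguments: {"type":"object","properties":{"targets":{"type":"array"},"grip_force":{"type":"number"}},"required":["targets"]}

```bash
mkdir -p pics
python3 - <<'E'
from rig import *
import cv2,numpy as np
for n in("scene","top"):
    cv2.imwrite(f"pics/{n}0.png",get_image(n)[:,:,::-1])
    c=calibration(n);print(n,{k:np.round(v,4).tolist() for k,v in c.items()})
print(np.round(calibration("wrist")["hand_eye"],4).tolist());print(get_state())
E
```

```text
scene {'mtx': [[435.8934, 0.0, 263.6223], [0.0, 435.8934, 188.7655], [0.0, 0.0, 1.0]], 'distortion': [0.0004, 0.0, 0.0, 0.0, 0.0], 'world_to_cam': [[-0.6972, 0.7165, -0.0214, 0.3744], [0.3984, 0.3625, -0.8426, -0.154], [-0.596, -0.596, -0.5382, 1.3656], [0.0, 0.0, 0.0, 1.0]]}
top {'mtx': [[394.6356, 0.0, 253.5504], [0.0, 394.6356, 190.2822], [0.0, 0.0, 1.0]], 'distortion': [-0.0548, 0.0, 0.0, 0.0, 0.0], 'world_to_cam': [[0.0811, -0.9967, -0.0033, 0.0042], [-0.9701, -0.0781, -0.2296, 0.5486], [0.2286, 0.0218, -0.9733, 0.9193], [0.0, 0.0, 0.0, 1.0]]}
[[-0.0, -0.9558, -0.2941, 0.0739], [1.0, 0.0001, -0.0005, -0.0], [0.0005, -0.2941, 0.9558, -0.1423], [0.0, 0.0, 0.0, 1.0]]
{'clock': 0.1, 'qpos': array([-1.40798551e+00,  2.76515446e-01,  1.50600684e+00, -8.68987599e-06,
        1.36071953e+00, -1.21006984e-01]), 'qd': array([ 0.00045305, -0.00146243, -0.005175  , -0.00079595,  0.00032574,
       -0.00045497]), 'effort': array([ 1.36210030e-03, -4.17699802e+01, -2.46404904e+01, -1.47180108e-04,
        5.77010738e-03, -1.39098614e-05]), 'position': array([ 0.16092278, -0.5515232 ,  0.2305354 ]), 'ee_rot': array([-8.24310240e-04,  9.89947353e-01,  1.41433935e-01, -2.14817664e-05]), 'contact_force': array([-0.15872764,  0.05960409, -0.54924857]), 'moment': array([ 0.03895586, -0.0093667 , -0.00239657]), 'width': 0.08540441845052105}
```

View pics/scene0.png

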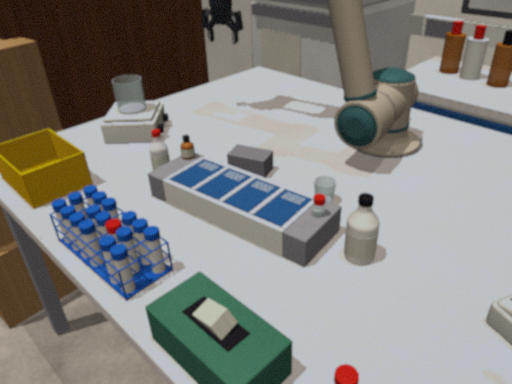

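View pics/top0.png

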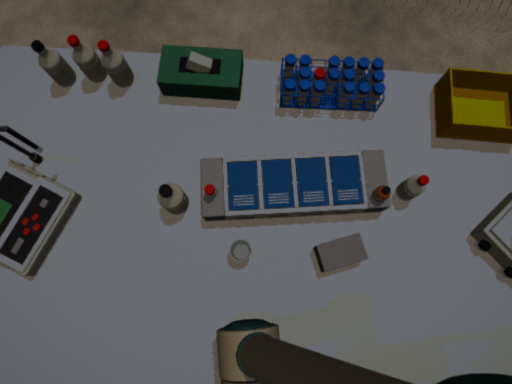

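The top view shows the four blue covers at about x=242, 278, 312 and 347, y≈183, with their ribs at y≈200. The vial is at (210,190), the dropper at (382,193), the beaker at (241,251) and the spare at (341,252).

```bash
cat > h.py <<'E'
from rig import *
import cv2,numpy as np
def ray(n,uv,z):
    c=calibration(n);M=np.array(c["world_to_cam"])
    p=cv2.undistortPoints(np.array(uv,float).reshape(-1,1,2),np.array(c["mtx"]),np.array(c["distortion"])).reshape(-1,2)
    d=np.c_[p,np.ones(len(p))]@M[:3,:3]; o=-M[:3,:3].T@M[:3,3]
    return o+d*((z-o[2])/d[:,2])[:,None]
E
python3 - <<'E'
from h import *
for n in("top","scene"):
    im=cv2.imread(f"pics/{n}0.png");hsv=cv2.cvtColor(im,cv2.COLOR_BGR2HSV)
    m=cv2.inRange(hsv,(100,120,50),(125,255,255))
    m[:(140 if n=="top" else 150)]=0
    if n=="scene": m[:,:170]=0
    m=cv2.morphologyEx(m,cv2.MORPH_CLOSE,np.ones((3,3)))
    cs,_=cv2.findContours(m,cv2.RETR_EXTERNAL,cv2.CHAIN_APPROX_NONE)
    for c in sorted([c for c in cs if cv2.contourArea(c)>300],key=lambda c:c[:,0,0].mean()):
        p=ray(n,c[:,0],.07)[:,:2].astype(np.float32)
        r=cv2.minAreaRect(p*1000);print(n,cv2.contourArea(c),np.round(r[0],1),np.round(r[1],1),round(r[2],1))
im=cv2.imread("pics/top0.png")
cv2.imwrite("pics/topz.png",cv2.resize(im[140:280,180:440],None,fx=3,fy=3,interpolation=cv2.INTER_CUBIC))
E
```

```text
top 1286.5 [556.6  77. ] [121.4  71.1] 7.6
top 1275.5 [568.1  -8.5] [121.2  71. ] 7.7
top 1273.0 [579.6 -93.6] [121.1  71.3] 7.5
top 1266.0 [ 591.1 -178.8] [121.5  71.4] 7.6
scene 408.5 [ 592.2 -174.5] [113.8  63.5] 7.9
scene 481.0 [580.9 -89.4] [114.   64.8] 8.0
scene 573.5 [569.1  -4.6] [114.5  66. ] 7.8
scene 683.5 [557.9  80.3] [116.2  66.9] 7.7
```

View pics/topz.png

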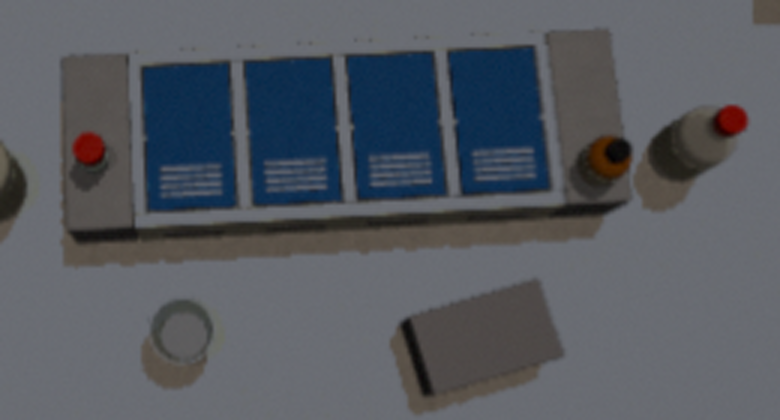

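The cover rectangles match the given 122 x 72 mm size and 86 mm pitch, and the dock yaw is about +7.65°. The two views agree to within 4 mm. I'll start with cover d: shut the fingers, align the yaw and move above it.

Request:
drive_tool --targets '[0, 0, 8.6, 0, 0, 0, 0, 0, 0, 0, 40, -28.5, 0, 0, 0, 0, 0, 40, -28.5, 0, 0, 0, 0, 0, 40, -28.5, 0, 0, 0, 0, 0, 40, -28.5, 0, 0, 0, 0, 0, 40, -28.5, 0, 0, 0, 0, 0, 40, -28.5, 0, 0, 0, 0, 0, 40, -28.5, 0, 0, 0, 0, 0, 40, -28.5, 0, 0, 0, 0, 0, 40, -28.5, 0, 0, 0, 0, 0, 40, -28.5, 0, 0, 0, 0, 0, 0, 0, 0, 0]' --grip_force 20

```text
clock: 1.6
position: [0.5212, -0.2138, 0.2306]
ee_rot: [-0.001, 0.998, 0.069, -0.0]
contact_force: [-0.7, -0.6, -1.1]
width: 0.0001
```

```bash
cat > g.py <<'E'
from h import *
from scipy.spatial.transform import Rotation as R
def rel(P):
    s=get_state();q=s["ee_rot"];Rm=R.from_quat(q,scalar_first=True).as_matrix()
    print("pos",np.round(s["position"]*1000,1),"F",np.round(s["contact_force"],1),"w",round(s["width"],4),"t",s["clock"]);print(np.round(Rm,3).tolist())
    for k,p in P.items(): print(k,np.round(Rm.T@(np.array(p)-s["position"]*1000),1))
P=dict(a=(519,73.5,70),b=(530.5,-12,70),c=(542.2,-96.5,70),d=(553.8,-182,70))
E
python3 - <<'E'
from g import *
rel(P)
s=get_state();im=get_image("wrist");cv2.imwrite("pics/w1.png",im[:,:,::-1])
c=calibration("wrist");print(c["mtx"],c["distortion"])
E
```

```text
pos [ 521.2 -213.8  230.6] F [-0.7 -0.6 -1.1] w 0.0001 t 1.6
[[0.99, 0.138, -0.0], [0.138, -0.99, 0.001], [0.0, -0.001, -1.0]]
a [  37.4 -284.6  161. ]
b [  37.  -198.4  160.9]
c [  36.9 -113.1  160.8]
d [ 36.6 -26.8 160.7]
[[281.73497198   0.         258.20194322]
 [  0.         281.73497198 193.16973656]
 [  0.           0.           1.        ]] [-0.05300756  0.          0.          0.          0.        ]
```

View pics/w1.png

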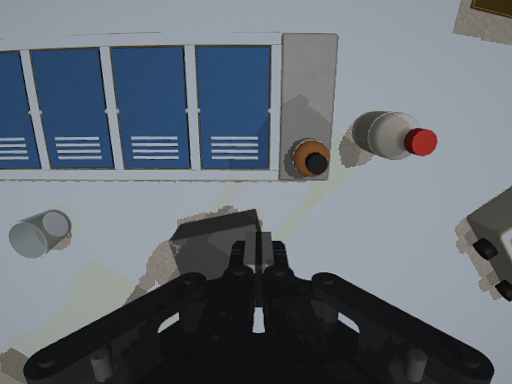

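The wrist view shows cover d at about x 197–270, y 45–170, with its ribs at about (236,148). The shut fingers are at the bottom, near (258,250). I'll cross-check position with this view.

Run:
```python
from g import *
s=get_state();c=calibration("wrist");H=np.array(c["hand_eye"])
Rm=R.from_quat(s["ee_rot"],scalar_first=True).as_matrix()
im=cv2.imread("pics/w1.png");hsv=cv2.cvtColor(im,cv2.COLOR_BGR2HSV)
m=cv2.inRange(hsv,(100,120,40),(125,255,255));m=cv2.morphologyEx(m,cv2.MORPH_CLOSE,np.ones((7,7)))
cs,_=cv2.findContours(m,cv2.RETR_EXTERNAL,cv2.CHAIN_APPROX_NONE)
for q in cs:
    if cv2.contourArea(q)<2000: continue
    p=cv2.undistortPoints(q.astype(float),np.array(c["mtx"]),np.array(c["distortion"])).reshape(-1,2)
    d=(np.c_[p,np.ones(len(p))]@H[:3,:3].T)@Rm.T; o=Rm@H[:3,3]+s["position"]
    w=o+d*((.07-o[2])/d[:,2])[:,None]
    r=cv2.minAreaRect((w[:,:2]*1000).astype(np.float32));print(np.round(r[0],1),np.round(r[1],1),round(r[2],1), "press",np.round(np.array(r[0])-[37.7,5.1],1))
```

```text
[554.   63.3] [120.7  50.4] 7.1 press [516.3  58.2]
[563.8 -11. ] [120.9  72.6] 7.6 press [526.1 -16.1]
[574.9 -95.8] [120.6  72.1] 7.5 press [ 537.2 -100.9]
[ 586.1 -180.3] [120.6  71.4] 7.5 press [ 548.4 -185.4]
```

The wrist view puts the covers about 4 mm nearer in x than the fixed cameras do. I'll use a position in between.

Request:
drive_tool --targets '[0, 0, 0, 17.2, -13, 0, 0, 0, 0, 0, 17.3, -13, 0, 0, 0, 0, 0, 0, 0, 36, 0, 0, 0, 0, 0, 0, 36, 0, 0, 0, 0, 0, 0, 36, 0, 0, 0, 0, 0, 0, 36, 0, 0, 0, 0, 0, 0, 10, 0, 0, 0, 0, 0, 0, 0, 0]'

```text
clock: 2.65
position: [0.5505, -0.1858, 0.0773]
ee_rot: [-0.0, 0.998, 0.067, -0.0]
contact_force: [-0.6, 0.4, -0.0]
width: 0.0
```

Run:
```python
from g import *
rel(P)
cv2.imwrite("pics/w2.png",get_image("wrist")[:,:,::-1])
```

```text
pos [ 550.5 -185.8   77.3] F [-0.6  0.4 -0. ] w 0.0 t 2.65
[[0.991, 0.133, -0.0], [0.133, -0.991, 0.0], [-0.0, -0.0, -1.0]]
a [   3.3 -261.2    7.3]
b [   3.4 -175.     7.3]
c [  3.7 -89.6   7.3]
d [ 3.8 -3.4  7.3]
```

View pics/w2.png

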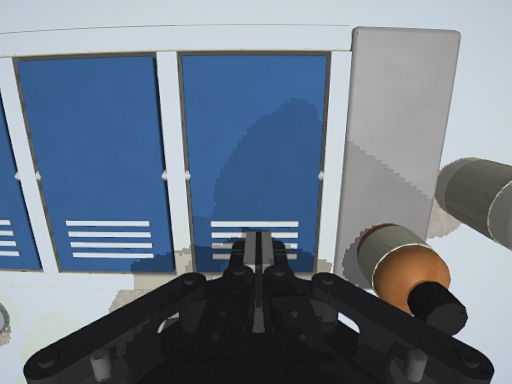

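The fingertips sit over the ribs of cover d. Now I'll press gently.

Request:
drive_tool --targets '[0, 0, 0, 0, 0, 4, 0, 0, 0, 0, 0, 0, 2, 0, 0, 0, 0, 0, 0, 1, 0, 0, 0, 0, 0, 0, 0, 0]'

```text
clock: 3.2
position: [0.5502, -0.1859, 0.0704]
ee_rot: [0.0, 0.998, 0.067, 0.0]
contact_force: [0.9, -0.1, -0.7]
width: 0.0002
```

Request:
drive_tool --targets '[0, 0, 0, 0, 0, 1, 0, 0, 0, 0, 0, 0, 0, 0]'

```text
clock: 3.45
position: [0.5503, -0.186, 0.0696]
ee_rot: [0.0, 0.998, 0.067, 0.0]
contact_force: [-1.3, 0.2, 2.7]
width: -0.0001
```

Request:
drive_tool --targets '[0, 0, 0, 0, 0, 1, 0, 0, 0, 0, 0, 0, 0, 0]'

```text
clock: 3.7
position: [0.5503, -0.186, 0.0696]
ee_rot: [0.0, 0.998, 0.067, 0.0]
contact_force: [-2.5, 0.0, 8.9]
width: 0.0
```

Request:
drive_tool --targets '[0, 0, 0, 0, 0, 1, 0, 0, 0, 0, 0, 0, 0, 0]'

```text
clock: 3.95
position: [0.5503, -0.186, 0.0695]
ee_rot: [0.0, 0.998, 0.067, 0.001]
contact_force: [-4.1, 2.0, 12.8]
width: 0.0001
```

Cover d is firm: 12.8 N with no travel. On to c.

Request:
drive_tool --targets '[0, 0, 0, 0, 0, -11, 0, 0, 0, 0, 0, 0, -10, 0, 0, 0, 0, 0, -43, 0, 0, 0, 0, 0, 0, -43, 0, 0, 0, 0, 0, 0, 0, 10, 0, 0, 0, 0, 0, 0, 6, 0, 0, 0, 0, 0, 0, 0, 0]'

```text
clock: 4.82
position: [0.5387, -0.1015, 0.0716]
ee_rot: [0.0, 0.998, 0.066, -0.001]
contact_force: [-0.5, 0.1, -0.1]
width: 0.0006
```

Request:
drive_tool --targets '[0, 0, 0, 0, 0, 2, 0, 0, 0, 0, 0, 0, 1, 0, 0, 0, 0, 0, 0, 0, 0]'

```text
clock: 5.2
position: [0.5391, -0.1013, 0.0696]
ee_rot: [0.0, 0.998, 0.067, 0.0]
contact_force: [-0.1, -0.1, 1.5]
width: -0.0003
```

Request:
drive_tool --targets '[0, 0, 0, 0, 0, 1, 0, 0, 0, 0, 0, 0, 0, 0]'

```text
clock: 5.45
position: [0.5391, -0.1012, 0.0686]
ee_rot: [0.001, 0.998, 0.067, 0.0]
contact_force: [-0.3, -2.7, 3.2]
width: -0.0002
```

Request:
drive_tool --targets '[0, 0, 0, 0, 0, 1, 0, 0, 0, 0, 0, 0, 0, 0]'

```text
clock: 5.7
position: [0.539, -0.1008, 0.0674]
ee_rot: [0.0, 0.998, 0.067, 0.0]
contact_force: [0.7, -2.1, 2.9]
width: -0.0
```

Request:
drive_tool --targets '[0, 0, 0, 0, 0, 1, 0, 0, 0, 0, 0, 0, 0, 0]'

```text
clock: 5.95
position: [0.5389, -0.1006, 0.0662]
ee_rot: [0.0, 0.998, 0.067, 0.0]
contact_force: [0.4, -1.7, 3.3]
width: -0.0003
```

Cover c gives 3.4 mm at a steady 3 N or so, so it is the free one. I'll push it further down.

Request:
drive_tool --targets '[0, 0, 0, 0, 0, 3, 0, 0, 0, 0, 0, 0, 3, 0, 0, 0, 0, 0, 0, 3, 0, 0, 0, 0, 0, 0, 3, 0, 0, 0, 0, 0, 0, 0, 0]'

```text
clock: 6.58
position: [0.5375, -0.1001, 0.0535]
ee_rot: [-0.001, 0.998, 0.067, -0.001]
contact_force: [0.5, 1.0, -0.3]
width: -0.0001
```

Request:
drive_tool --targets '[0, 0, 0, 0, 0, 3, 0, 0, 0, 0, 0, 0, 3, 0, 0, 0, 0, 0, 0, 0, 0]'

```text
clock: 6.95
position: [0.5381, -0.1006, 0.0478]
ee_rot: [-0.0, 0.998, 0.067, -0.001]
contact_force: [0.8, 0.3, 0.2]
width: -0.0002
```

Run:
```python
from g import *
rel({})
cv2.imwrite("pics/w3.png",get_image("wrist")[:,:,::-1])
im=get_image("scene")[:,:,::-1];cv2.imwrite("pics/s3.png",cv2.resize(im[130:270,130:400],None,fx=2.9,fy=2.9))
```

```text
pos [ 538.1 -100.6   47.8] F [0.8 0.3 0.2] w -0.0002 t 6.95
[[0.991, 0.133, -0.001], [0.133, -0.991, 0.0], [-0.001, -0.0, -1.0]]
```

View pics/w3.png

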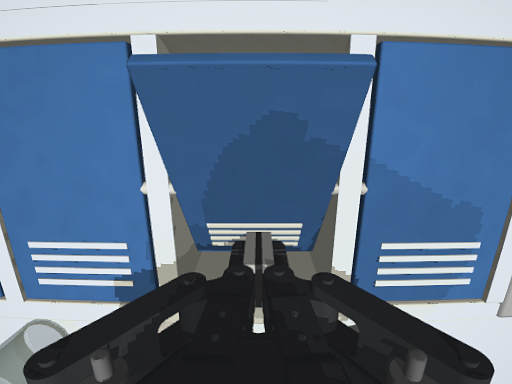

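View pics/s3.png

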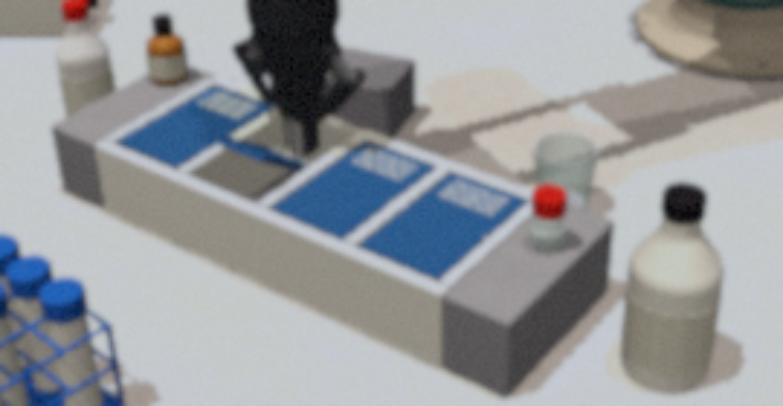

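The wrist view shows cover c well tilted: its far edge is raised at y≈60 and its ribs are at y≈235. The force is near 0, so the cover coasted slightly ahead of the finger. I'll continue in small steps until it stops.

Request:
drive_tool --targets '[0, 0, 0, 0, 0, 2, 0, 0, 0, 0, 0, 0, 2, 0, 0, 0, 0, 0, 0, 0, 0]'

```text
clock: 7.42
position: [0.5386, -0.1007, 0.0441]
ee_rot: [0.0, 0.998, 0.067, -0.0]
contact_force: [-0.6, 0.5, -0.3]
width: 0.0003
```

Request:
drive_tool --targets '[0, 0, 0, 0, 0, 1.5, 0, 0, 0, 0, 0, 0, 0, 0]'

```text
clock: 7.68
position: [0.5386, -0.1007, 0.0426]
ee_rot: [0.0, 0.998, 0.067, -0.0]
contact_force: [0.7, -0.0, 1.4]
width: 0.0004
```

Request:
drive_tool --targets '[0, 0, 0, 0, 0, 1.5, 0, 0, 0, 0, 0, 0, 0, 0]'

```text
clock: 7.92
position: [0.5385, -0.1007, 0.0411]
ee_rot: [0.0, 0.998, 0.067, -0.0]
contact_force: [-0.2, 0.4, 0.5]
width: 0.0002
```

Request:
drive_tool --targets '[0, 0, 0, 0, 0, 1.5, 0, 0, 0, 0, 0, 0, 0, 0]'

```text
clock: 8.18
position: [0.5385, -0.1006, 0.0396]
ee_rot: [-0.0, 0.998, 0.067, -0.0]
contact_force: [0.2, 0.8, 1.5]
width: -0.0
```

Request:
drive_tool --targets '[0, 0, 0, 0, 0, 1.5, 0, 0, 0, 0, 0, 0, 0, 0]'

```text
clock: 8.43
position: [0.5387, -0.1006, 0.039]
ee_rot: [0.0, 0.998, 0.067, 0.0]
contact_force: [-1.0, -0.1, 7.2]
width: -0.0001
```

Request:
drive_tool --targets '[0, 0, 0, 0, 0, 1.5, 0, 0, 0, 0, 0, 0, 0, 0]'

```text
clock: 8.68
position: [0.5388, -0.1007, 0.0388]
ee_rot: [0.0, 0.998, 0.067, 0.0]
contact_force: [-4.3, 1.7, 17.0]
width: 0.0001
```

Run:
```python
from g import *
rel({})
cv2.imwrite("pics/w4.png",get_image("wrist")[:,:,::-1])
```

```text
pos [ 538.8 -100.7   38.8] F [-4.3  1.7 17. ] w 0.0001 t 8.675
[[0.991, 0.133, 0.001], [0.133, -0.991, -0.0], [0.001, 0.001, -1.0]]
```

View pics/w4.png

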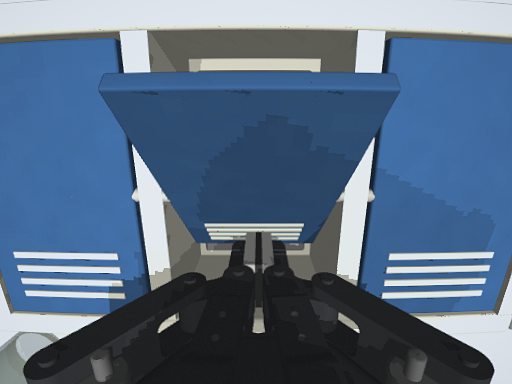

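The finger met a hard stop at z≈38.8 mm (17 N), close to the height expected for 0.8 rad. I'll retract straight up and check the angle.

Request:
drive_tool --targets '[0, 0, 0, 0, 0, -3, 0, 0, 0, 0, 0, 0, -6, 0, 0, 0, 0, 0, 0, -15, 0, 0, 0, 0, 0, 0, -30, 0, 0, 0, 0, 0, 0, -40, 0, 0, 0, 0, 0, 0, -40, 0, 0, 0, 0, 0, 0, -40, 0, 0, 0, 0, -40, 0, 0, 0, 0, 0, 0, 0, 0, 0, 0]'

```text
clock: 9.85
position: [0.4968, -0.1058, 0.212]
ee_rot: [0.0, 0.998, 0.066, -0.0]
contact_force: [0.4, 0.0, -0.2]
width: -0.0003
```

Run:
```python
from g import *
rel({})
cv2.imwrite("pics/w5.png",get_image("wrist")[:,:,::-1])
cv2.imwrite("pics/t5.png",get_image("top")[:,:,::-1]);cv2.imwrite("pics/s5.png",get_image("scene")[:,:,::-1])
t=cv2.imread("pics/t5.png")[140:280,180:440];s=cv2.imread("pics/s5.png")[120:260,140:400]
cv2.imwrite("pics/ts5.png",cv2.resize(np.vstack([t,s]),None,fx=2.1,fy=2.1,interpolation=cv2.INTER_CUBIC))
```

```text
pos [ 496.8 -105.8  212. ] F [ 0.4  0.  -0.2] w -0.0003 t 9.85
[[0.991, 0.133, -0.0], [0.133, -0.991, -0.0], [-0.0, 0.0, -1.0]]
```

View pics/w5.png

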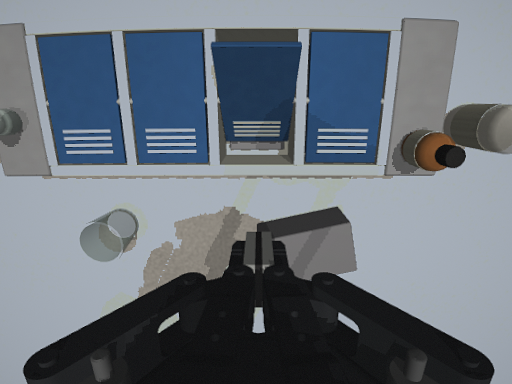

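View pics/ts5.png

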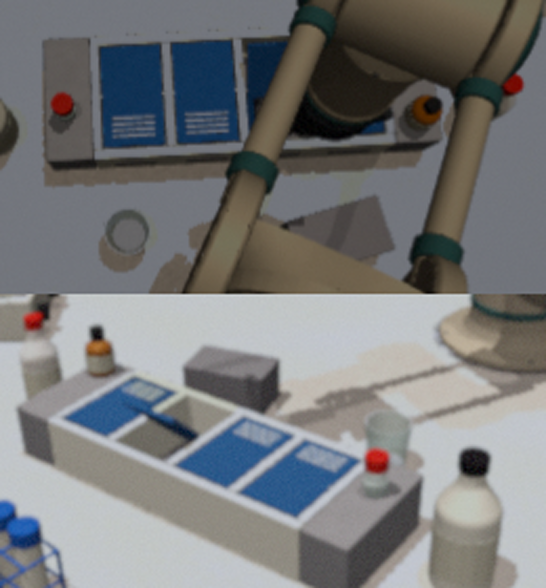

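Cover c stands open in both views, and nothing else has moved. I'll check its angle by casting rays from the wrist view onto the cover's vertical mid-plane, with its closed neighbours as the reference.

Run:
```python
from g import *
s=get_state();c=calibration("wrist");H=np.array(c["hand_eye"]);K=np.array(c["mtx"])
Rm=R.from_quat(s["ee_rot"],scalar_first=True).as_matrix()
im=cv2.imread("pics/w5.png");hsv=cv2.cvtColor(im,cv2.COLOR_BGR2HSV)
def col(u):
    b=(hsv[:,u-3:u+4,0]>100)&(hsv[:,u-3:u+4,0]<125)&(hsv[:,u-3:u+4,1]>120); y=np.where(b.mean(1)>.5)[0];return y[y<200]
for u in(164,225,270,343):
    y=col(u);print(u,y.min(),y.max())
cv2.imwrite("pics/w5z.png",cv2.resize(im[20:180,190:320],None,fx=4.5,fy=3.6,interpolation=cv2.INTER_CUBIC))
# pivot from wrist view: center c, closed frame; predict rows
psi=np.deg2rad(7.6)
def uv(P):
    t=Rm.T@(P-s["position"]);q=np.linalg.inv(H)@np.r_[t,1];q=cv2.projectPoints(q[:3].reshape(1,1,3),np.zeros(3),np.zeros(3),K,np.array(c["distortion"]))[0].ravel();return np.round(q,1)
for piv in((574.9,-95.8),(577,-95)):
  for th in(0,.6,.7,.75,.8,.85):
    o=[]
    for l,h in((61,3),(61,-3),(-61,3)):
        x=l*np.cos(th)-h*np.sin(th);z=67+l*np.sin(th)+h*np.cos(th)
        o.append(uv(np.array([piv[0]+x*np.cos(psi),piv[1]+x*np.sin(psi),z])/1000))
    print(piv,th,o)
```

```text
164 33 162
225 42 134
270 42 140
343 32 161
(574.9, -95.8) 0 [array([258.1,  35.8]), array([258.1,  37.3]), array([258. , 166.9])]
(574.9, -95.8) 0.6 [array([258. ,  42.2]), array([258. ,  39.1]), array([258. , 152.8])]
(574.9, -95.8) 0.7 [array([258. ,  46.3]), array([258. ,  42.3]), array([258. , 149.2])]
(574.9, -95.8) 0.75 [array([258. ,  48.6]), array([258. ,  44.2]), array([258. , 147.2])]
(574.9, -95.8) 0.8 [array([258. ,  51.2]), array([258. ,  46.3]), array([258. , 145.2])]
(574.9, -95.8) 0.85 [array([258. ,  53.9]), array([258. ,  48.7]), array([258. , 143.1])]
(577, -95) 0 [array([257.5,  33.2]), array([257.5,  34.8]), array([257.5, 164.8])]
(577, -95) 0.6 [array([257.4,  39.3]), array([257.4,  36.2]), array([257.6, 150.9])]
(577, -95) 0.7 [array([257.4,  43.3]), array([257.4,  39.3]), array([257.6, 147.3])]
(577, -95) 0.75 [array([257.4,  45.6]), array([257.4,  41.2]), array([257.6, 145.3])]
(577, -95) 0.8 [array([257.4,  48.2]), array([257.4,  43.4]), array([257.6, 143.3])]
(577, -95) 0.85 [array([257.3,  50.9]), array([257.4,  45.7]), array([257.6, 141.2])]
```

View pics/w5z.png

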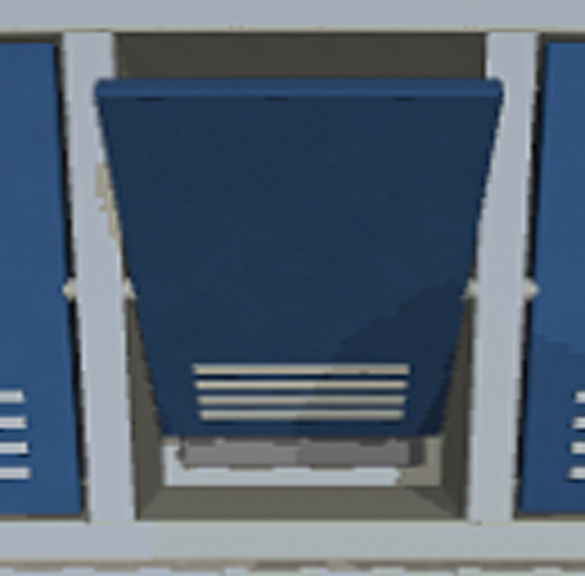

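Referenced to the closed neighbours (edges at rows 32.5 and 161.5), the far lower edge at row 42 and near edge at about 140.5 match the 0.8 rad prediction (about 42.5 and 141). I'm handing in.

```bash
python3 -c "
from rig import *
print(sign_off())"
```

```text
the job is handed in; nothing more can be done
None
```

The third cover from the left (c) is the one that rocks. I pushed its ribbed end down to its stop, left it open, and handed the job in at about 10 s on the robot clock.

- **Testing:** I started at the right with cover d, which held firm: 12.8 N with no travel. Cover c gave way steadily at about 3 N, so I stopped there and never pressed a or b.
- **Opening:** The finger met c's stop at 38.8 mm height with 17 N. I had expected 40–43 mm, depending on where the fingertip sat on the ribs.
- **After retracting:** The hand is clear, with the TCP at z = 0.21 m and the force back to zero. In the wrist picture the cover's edges match a 0.8 rad opening to within about 1 pixel, about 0.02 rad.
- **Bystanders:** The bottles, beaker, vial and spare cartridge look unmoved in the final pictures. I judged this by eye; the arm hid part of the final top view.
- **Camera disagreement:** The wrist camera placed the covers about 5 mm nearer in x than the fixed cameras. I aimed between them, and the fingertips landed on the ribs.

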